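Put the desk things back in their own trays

TASK

All four desk things are standing in the wrong trays. Swap them round so that each stands upright in the middle of its own tray: the steel cup in the round tray, the glue stick in the six-sided tray, the clock in the square tray, and the card holder lengthways in the long tray. Every tray is taken, but the cork mat is empty for a stopover; do not shift or tip the drinking glass that stands among them.

Things in the scene. Friction and masses are not known exactly. Their poses are not given: they have to be found in the camera images.
- steel_cup: Small plain steel cup, an open round tube 33 mm in diameter, 63 mm tall, standing upright in a tray (not the grey one at the back of the desk). Origin: centre of its underside; z up.
- glue_stick: Glue stick, white with a green cap, standing upright in a tray (not the one at the far right of the desk), 91 mm tall; 25 mm in diameter up to 60 mm, its cap above that 27 mm. Origin: centre of its underside; z up.
- desk_clock: Small round brass desk clock on a foot, standing in a tray (not the one at the far left back), 72 mm across and 72 mm tall. Its x axis runs through the dial from front to back; the two flat faces are parallel, 30 mm apart, at x = -13 and x = +17 mm: grasp across them. Foot 28 x 48 mm, 6 mm high. Origin: centre of its underside; z up.
- card_holder: Black card holder with an upright block of white cards, 40 mm (its x) by 100 mm (its y), 54 mm tall. The card block is rigid, centred, 24 mm thick in x, 88 mm long in y, top at 54 mm; the back wall (at x = +17 to +20 mm) is 40 mm high, the front wall (at x = -20 to -17 mm) 18 mm; either the cards above the back wall or the 40 mm over the walls can be grasped. Origin: centre of its underside; z up.
- round_tray: Round dark wood tray, fixed to the desk; floor 4 mm above the desk, rim 5 mm thick with its top 10 mm above the desk; a small round cork disc marks the middle of the floor. Origin: centre of its underside, on the desk; z up. 126 mm outside, 116 mm inside the rim.
- hex_tray: Six-sided dark wood tray, fixed to the desk; floor 4 mm above the desk, rim 5 mm thick with its top 10 mm above the desk; a small round cork disc marks the middle of the floor. Origin: centre of its underside, on the desk; z up. 127 mm outside across flats, 117 mm inside.
- square_tray: Square dark wood tray, fixed to the desk; floor 4 mm above the desk, rim 5 mm thick with its top 10 mm above the desk; a small round cork disc marks the middle of the floor. Origin: centre of its underside, on the desk; z up. 108 mm outside, 98 mm inside.
- long_tray: Long narrow dark wood tray, fixed to the desk; floor 4 mm above the desk, rim 5 mm thick with its top 10 mm above the desk; a small round cork disc marks the middle of the floor. Origin: centre of its underside, on the desk; z up. Outside 70 mm (its x) by 134 mm (its y), inside 60 by 124 mm.
- cork_mat: Plain flat square cork mat, 110 x 110 mm, 4 mm thick, no rim, empty, fixed to the desk: a free spot for a stopover. Origin: centre of its underside, on the desk; z up.
- tumbler: Clear drinking glass standing on the desk, loose, 80 mm in diameter at the rim, 91 mm tall: leave it alone (not the one at the far left back). Origin: centre of its underside; z up. (It, the mat and the trays stand at least 155 mm apart, centre to centre; the small oddments lying between them are under 35 mm high.)
Mind the look-alikes: they are no part of the job. What is shaped like the steel_cup but pink is not meant.

How it is judged (in metres and radians):
At the end, for the whole second after the job is handed in: Cup in the round, glue stick in the six-sided, clock in the square, card holder in the long tray: each on the tray floor, at rest, upright within 0.1 rad, centre within 15 mm of the tray's centre; card holder's long side within 0.2 rad of the long tray's (horizontal distance between steel_cup and round_tray below 0.015 m and z of steel_cup in the frame of round_tray between 0.001 and 0.008 m and angle between each of steel_cup, glue_stick, desk_clock, card_holder's own z axis and vertical below 0.1 rad and linear speed of each of steel_cup, glue_stick, desk_clock, card_holder below 0.02 m/s and horizontal distance between glue_stick and hex_tray below 0.015 m and z of glue_stick in the frame of hex_tray between 0.001 and 0.008 m and horizontal distance between desk_clock and square_tray below 0.015 m and z of desk_clock in the frame of square_tray between 0.001 and 0.008 m and horizontal distance between card_holder and long_tray below 0.015 m and z of card_holder in the frame of long_tray between 0.001 and 0.008 m and angle between the y axis of card_holder and the y axis of long_tray, either way round below 0.2 rad); the robot touches nothing.
It fails at once if the drinking glass is shifted by more than 20 mm or tipped (distance of tumbler from where it was at the start of the episode above 0.02 m or angle between tumbler's own z axis and vertical above 0.3 rad).
It also fails if it takes over 134 s, if anything falls off the work surface, if the arm or the gripper's body presses on something with over 40 N, if the wrist force passes 120 N, or if a joint passes its speed limit or range.

ROBOT

A 6-joint arm with a two-finger parallel gripper is mounted at the origin on a cart in front of the work surface, level with it; the furniture and walls round the work are solid. World frame = base frame: x ahead of the robot, y to its left, z up, the work surface at z = 0. Lengths are in mm, angles in rad, forces in N, time in s.
With the tool pointing down it reaches from about 250 to 775 mm from the base axis. Payload 4 kg.
Tool frame: the origin (TCP) lies midway between the tips of the shut fingers; the grasp point (between the pads) lies 19 mm behind it (hold_point_z is the distance from the TCP to the grasp point, in mm); z points along the fingers, y is the line along which they close (so a half turn about z gives the same grasp; the last joint's range is limited). The gripper opens to 85 mm and grips with 20 to 120 N. Pads are 22 mm wide; open, the fingers measure 114 mm over their backs; the gripper's body (76 mm by 85 mm) begins 54 mm behind the grasp point. The pads swing forward as they close: fully open they stand 13 mm farther back than shut.
Start: joints at [-1.36, 0.087, 1.371, -0, 1.684, -0.103], TCP at [169.768, -523.16, 231.341] pointing down, gripper open.
Joint ranges: [-3.1, 3.1], [-0.76, 2.03], [0.27, 2.55], [-1.08, 4.22], [0.17, 2.65], [-2.57, 2.57]. Speed limits (rad/s): [2.79, 2.79, 3.14, 3.14, 3.14, 3.14].

INTERFACE

Orientations are given as a unit quaternion [x, y, z, w].
In Python, from cell import observe, camera, close_job, hold_point_z gives the robot as it stands.
- The arm moves only by the shell command python3 -m jog 'ROWS' [OPENING] [FORCE]. ROWS is a JSON object of lists of equal length, an entry for each row: "delta_pos": the shift along the tool's x, y, z scaled (see below), a list of three; "roll": the turn about the tool's z scaled (see below). In form: {"delta_pos": [[tx, ty, tz], ...], "roll": [roll, ...]}. A call has 1 to 12 rows; each row is the pose to reach, as a shift and turn from the pose commanded when the call began, along the tool's axes at that moment; what a row does not reach only later rows make up. The controller multiplies each number of a shift by 10 cm and each number of a turn by 45 degrees. A row lasts 1/10 s, in which the tool goes at most 50 mm and 8.59 degrees, less where a joint would pass 70% of its speed; a pose out of reach is approached as far as the arm can. A call with a number of a shift or a turn outside -1 to 1 is refused whole. A call with a gripper value outside its range is refused whole. OPENING is the closure, from -1 (fully open) to 1 (shut), set as the call begins (- or left out, the last holds). The fingers move at their own pace and stop on an object; FORCE is the grip in N (left out, the last holds). Time passes only in rows, so rows that repeat a pose let the fingers close. It gives the time, the measured TCP pose, the force, the opening and the grip force at its end, in the units of the state.
- observe(): the state, without advancing time (a new reading comes with each control period).
- camera(name): name is "scene" or "top" or "wrist"; returns a dict with "pixels" (384x512x3 uint8, red, green, blue), "mtx" (3x3 intrinsics, pixels), "R" (3x3) and "t" (3): a world point X has camera coordinates R X + t; the wrist camera has in their place "mount" (4x4, takes a point from camera to tool coordinates, whose origin is the TCP and whose axes are the flange's). Camera axes: x right, y down, z forward; pixel columns grow to the right and rows downward; lengths in mm; the calibration is good to about 2 mm. A picture is of the moment at which its call begins: read the wrist's pose just before it. There is no depth.
- close_job(): hands the job in; it is judged then, once.
The state is a dict: "t": time; "q": joint angles; "joint_velocities": joint speeds; "joint_torque": joint torques, N m; "ee_pos": TCP position; "ee_rot": TCP orientation; "ft_force": force on the tool from outside, world axes, zero at the start; "ft_torque": the same for the moment, N m; "grip_width": opening from 0.0 (shut) to 1.0 (fully open); "grip_force": force on a finger pad.
Only numpy, scipy, OpenCV 4.12 (cv2) and the standard library are available. Lean on these libraries where they do the work, as an engineer would, in place of code of your own. Each camera call takes 0.05 s, during which the arm holds its last target. There are 200 camera calls.

## Working session

There is one attempt and no reset: what is moved stays moved. The work goes in short steps, Python scripts to look and compute and a shell command to move; the robot and the scene stay as the last step left them, time stands still between calls to the robot, and variables do not carry over. Pictures are saved under pics/ and viewed, at most 17 in all, crops included, and the job is handed in when it is done.

```bash
ls; mkdir -p pics; python3 - <<'E'
from cell import observe,camera,hold_point_z
import cv2,pickle,numpy as np
o=observe();print(o,hold_point_z)
d={}
for n in("scene","top","wrist"):
    c=camera(n);d[n]=c
    print(n,{k:np.round(v,3).tolist() for k,v in c.items() if k!="pixels"})
    cv2.imwrite(f"pics/{n}0.png",cv2.resize(c["pixels"][:,:,::-1],(800,600),interpolation=cv2.INTER_CUBIC))
pickle.dump((o,d),open("v0.pkl","wb"))
E
```

```text
pics
{'t': 0.0, 'q': array([-1.36008597e+00,  8.79707338e-02,  1.37226974e+00,  1.81302793e-06,
        1.68359325e+00, -1.03107318e-01]), 'joint_velocities': array([ 9.59862648e-04, -1.25159260e-03, -1.25925694e-03,  1.35728966e-03,
       -9.57883046e-05,  8.94052909e-04]), 'joint_torque': array([-4.56769303e-04, -3.51864696e+01, -3.13278723e+01, -1.44287628e-04,
        1.09096075e-02, -1.10507554e-05]), 'ee_pos': array([ 169.66824055, -522.65183745,  230.12266516]), 'ee_rot': array([ 9.87714409e-01,  1.56265770e-01, -5.93580682e-05, -1.11896632e-03]), 'ft_force': array([ 0.04222668, -0.13234375,  0.53265809]), 'ft_torque': array([-0.04247394,  0.00427753, -0.02206278]), 'grip_force': 0.0, 'grip_width': 0.9989743817148641} 18.700000000000003
scene {'mtx': [[438.587, 0.0, 251.091], [0.0, 438.587, 191.496], [0.0, 0.0, 1.0]], 'R': [[-0.758, -0.653, 0.002], [-0.505, 0.585, -0.634], [0.413, -0.481, -0.773]], 't': [444.09, 256.896, 1024.153]}
top {'mtx': [[434.793, 0.0, 253.53], [0.0, 434.793, 194.462], [0.0, 0.0, 1.0]], 'R': [[-0.011, -1.0, -0.003], [-0.975, 0.011, -0.221], [0.221, 0.001, -0.975]], 't': [77.836, 512.195, 1084.484]}
wrist {'mtx': [[325.28, 0.0, 256.917], [0.0, 325.28, 194.702], [0.0, 0.0, 1.0]], 'mount': [[0.002, -0.961, -0.278, 69.651], [1.0, 0.002, -0.0, 0.513], [0.001, -0.278, 0.961, -142.008], [0.0, 0.0, 0.0, 1.0]]}
```

View pics/top0.png

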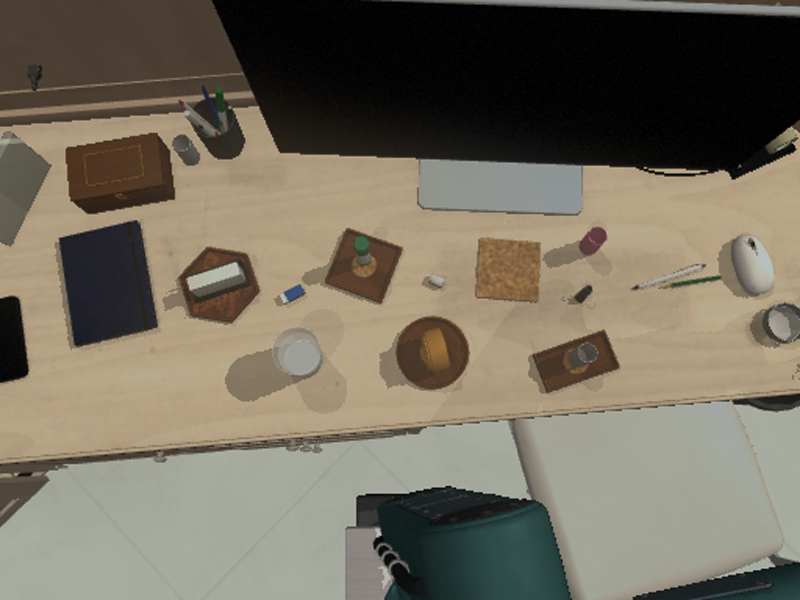

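View pics/scene0.png

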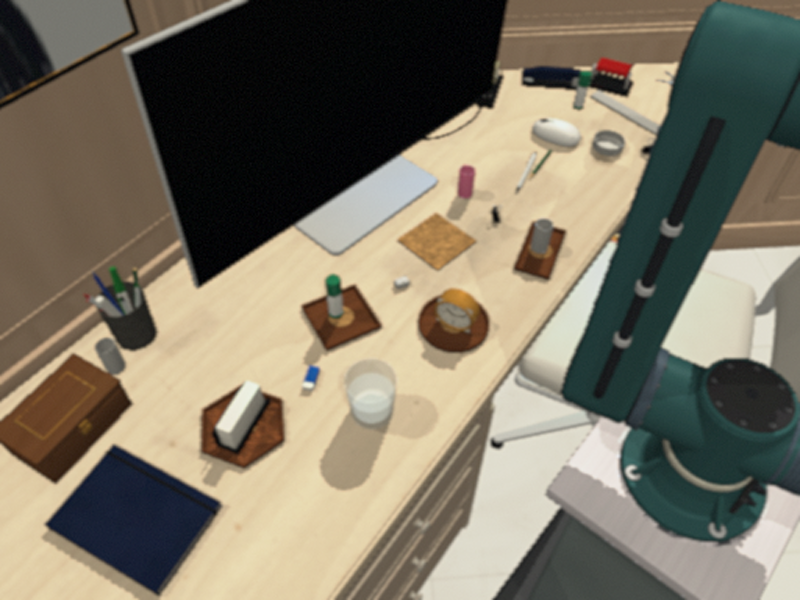

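Top view (800x600): the steel cup is in the long tray at (585,352). Its look-alikes are the grey cup at the back (184,150) and the pink one (593,240). The glue stick is in the square tray (362,255), the clock in the round tray (435,350), the card holder in the hex tray (216,280), the mat at (508,268) and the tumbler at (298,353). Next I get rough positions and cropped views.

```bash
cat > h.py <<'E'
import numpy as np,cv2,pickle
from scipy.spatial.transform import Rotation as Ro
def ray(c,uv,pose=None):
    d=np.linalg.inv(c["mtx"])@[uv[0],uv[1],1]
    if pose is None: R=np.array(c["R"]);return -R.T@np.array(c["t"]),R.T@d/np.linalg.norm(d)
    p,q=pose;M=np.array(c["mount"]);R=Ro.from_quat(q).as_matrix()
    return p+R@M[:3,3],R@M[:3,:3]@d/np.linalg.norm(d)
def atz(r,z): o,d=r;return o+d*(z-o[2])/d[2]
def tri(*rs):
    A=[np.eye(3)-np.outer(d,d) for o,d in rs]
    X=np.linalg.solve(sum(A),sum(a@o for a,(o,d) in zip(A,rs)))
    return X,[float(np.linalg.norm(a@(X-o))) for a,(o,d) in zip(A,rs)]
def n(U): return (np.array(U)+.5)*.64-.5
E
python3 - <<'E'
from h import *
o,d=pickle.load(open("v0.pkl","rb"))
T,S=d["top"],d["scene"]
P={"long":((576,361),(541,252)),"round":((432,353),(453,321)),"square":((364,265),(341,317)),"hex":((218,285),(243,427)),"mat":((508,269),(437,241)),"tumblerbase":((300,360),(372,408)),
"cuptop":((588,351),(542,223)),"gluetop":((361,241),(333,281)),"clocktop":((435,336),(462,292)),"cardtop":((214,274),(246,391)),"tumtop":((298,343),(371,371))}
for k,(a,b) in P.items():
    X,e=tri(ray(T,n(a)),ray(S,n(b)));print(k,X.round(),np.round(e,1),"ray z=5:",atz(ray(T,n(a)),5).round()[:2],"r",np.hypot(*X[:2]).round())
a=cv2.resize(T["pixels"][135:260,105:265],(640,500),interpolation=cv2.INTER_CUBIC)
b=cv2.resize(T["pixels"][135:260,240:400],(640,500),interpolation=cv2.INTER_CUBIC)
cv2.imwrite("pics/tl.png",a[:,:,::-1]);cv2.imwrite("pics/tr.png",b[:,:,::-1])
E
```

```text
long [ 420. -241.   -7.] [2.5 2.5] ray z=5: [ 421. -237.] r 484.0
round [437.  12.   8.] [0.2 0.2] ray z=5: [437.  11.] r 437.0
square [597. 129.  -0.] [1.5 1.5] ray z=5: [597. 129.] r 611.0
hex [562. 388.   2.] [1.9 1.9] ray z=5: [563. 388.] r 683.0
mat [ 586. -129.   -1.] [2.2 2.2] ray z=5: [ 587. -127.] r 601.0
tumblerbase [425. 237.  18.] [0.9 0.9] ray z=5: [428. 240.] r 487.0
cuptop [ 429. -242.   63.] [0.3 0.3] ray z=5: [ 438. -259.] r 493.0
gluetop [612. 128.  87.] [3.6 3.6] ray z=5: [642. 134.] r 625.0
clocktop [443.   6.  83.] [11.2 11.2] ray z=5: [467.   5.] r 443.0
cardtop [556. 369.  94.] [3.6 3.6] ray z=5: [584. 396.] r 667.0
tumtop [438. 228. 102.] [4.1 4.1] ray z=5: [458. 244.] r 493.0
```

View pics/tr.png

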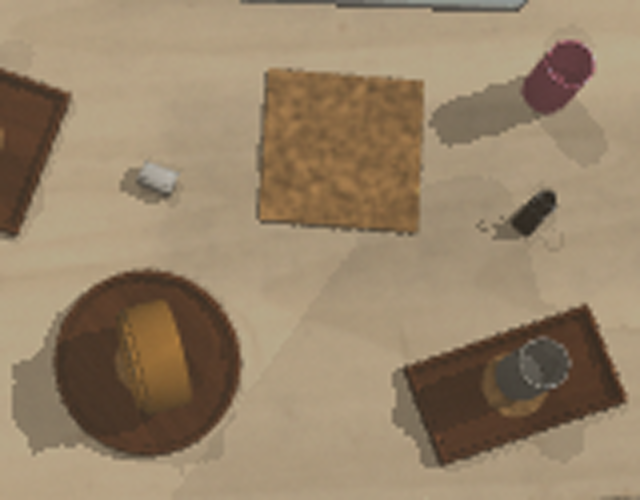

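View pics/tl.png

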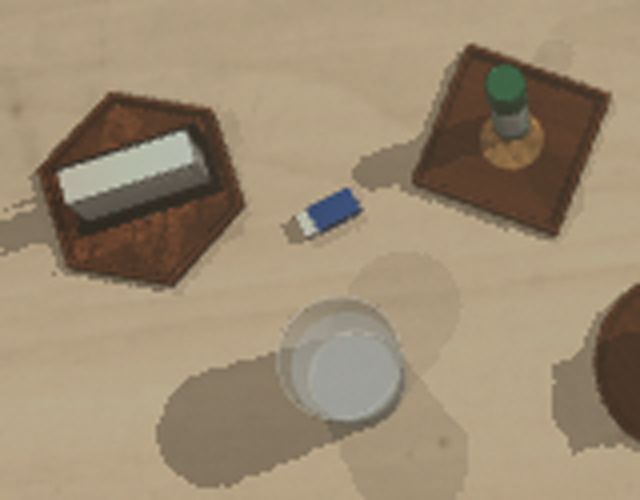

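Crops confirm the cup meant: plain steel, standing in the long tray at (545,362) of the right-hand crop, as opposed to the pink (560,70) and the one back by the box. Next: tray centres from rim corners, and move up for a wrist look.

```bash
python3 - <<'E'
from h import *
o,d=pickle.load(open("v0.pkl","rb"));T=d["top"]
def pts(L,ox,z): return np.array([atz(ray(T,((u+.5)/4-.5+ox,(v+.5)/4-.5+135)),z) for u,v in L])
for k,L,ox,z in [("long",[(404,368),(585,307),(626,401),(441,465)],240,10),("square",[(472,45),(609,95),(556,237),(413,180)],105,10),
 ("hex",[(112,93),(212,108),(245,203),(173,287),(70,268),(38,172)],105,10),("mat",[(267,69),(424,80),(417,233),(258,220)],240,4),("round",[(55,363),(241,363),(148,270),(148,457)],240,10),
 ("card",[(60,180),(190,130),(198,150),(75,205)],105,54),("cup",[(545,362)],240,63),("glue",[(505,82)],105,91)]:
    p=pts(L,ox,z)[:,:2];c=p.mean(0);e=np.diff(np.vstack([p,p[:1]]),axis=0)
    print(k,c.round(1),"sides",np.hypot(*e.T).round(),"ang",np.degrees(np.arctan2(e[:,1],e[:,0])).round())
E
J="python3 -m jog"
python3 -m jog '{"delta_pos":[[0.5,-0.5,-0.35],[1,-1,-0.7],[1,-1,-0.7],[1,-1,-0.7]],"roll":[0.2,0.4,0.4,0.4]}' -1
python3 -m jog '{"delta_pos":[[1,-1,0],[1,-1,0],[1,-1,0],[1,-1,0]],"roll":[0,0,0,0]}'
```

```text
long [ 420.1 -234.7] sides [131.  68. 133.  69.] ang [ -72. -161.  108.   18.]
square [596.2 128.9] sides [103. 108. 107. 106.] ang [-112.  160.   67.  -22.]
hex [564.  384.7] sides [71. 73. 75. 72. 73. 74.] ang [-100. -160.  141.   79.   21.  -41.]
mat [ 586.8 -127.6] sides [110. 111. 110. 110.] ang [-95. 174.  85.  -5.]
round [437.9  10.7] sides [125.  89. 127.  88.] ang [-91.  43. 179.  44.]
card [567.4 380.7] sides [91. 15. 88. 20.] ang [ -68. -157.  115.   32.]
cup [ 427.3 -241.5] sides [0.] ang [0.]
glue [611.1 129.8] sides [0.] ang [0.]
t: 0.55
ee_pos: [236.0, -394.8, 305.4]
ee_rot: [1.0, 0.002, 0.002, 0.003]
ft_force: [-0.0, -0.8, 0.0]
grip_width: 1.005
grip_force: 0.0
t: 0.95
ee_pos: [336.5, -294.3, 300.7]
ee_rot: [1.0, 0.003, 0.0, -0.001]
ft_force: [-0.4, -0.7, 0.4]
grip_width: 1.003
grip_force: 0.0
```

```bash

python3 -m jog '{"delta_pos":[[0,-0.5,0],[0.1,-1,0],[0.1,-1,0]],"roll":[0,0,0]}' >/dev/null
python3 -m jog '{"delta_pos":[[0,-0.5,0],[0,-1,0],[0,-1,0],[0,-1,0],[0,-1,0]],"roll":[0,0,0,0,0]}'
cat > w.py <<'E'
import sys
from h import *
from cell import observe,camera
def shot(nm):
    o=observe();c=camera("wrist");pickle.dump((o,c),open(nm+".pkl","wb"))
    cv2.imwrite(f"pics/{nm}.png",cv2.resize(c["pixels"][:,:,::-1],(800,600),interpolation=cv2.INTER_CUBIC));return o
if __name__=="__main__": o=shot(sys.argv[1]);print(o["t"],o["ee_pos"],o["ee_rot"],o["q"])
E
python3 w.py w1
python3 -m jog '{"delta_pos":[[0.2,-0.5,0],[0.4,-1,0],[0.4,-1,0]],"roll":[0,0,0]}' >/dev/null
python3 -m jog '{"delta_pos":[[0.2,-0.5,0],[0.4,-1,0],[0.4,-1,0],[0.4,-1,0],[0.4,-1,0],[0.4,-1,0]],"roll":[0,0,0,0,0,0]}'
python3 w.py w2
```

```text
t: 1.75
ee_pos: [344.1, -98.8, 300.9]
ee_rot: [1.0, -0.001, -0.0, 0.0]
ft_force: [0.4, -0.5, -0.4]
grip_width: 0.999
grip_force: 0.0
1.75 [344.10055772 -98.77944457 300.89544516] [ 9.99999035e-01 -1.24481608e-03 -4.64378894e-04  4.06820758e-04] [-4.37278210e-01 -3.49034185e-01  1.62048160e+00 -1.18253343e-03
  1.87064326e+00  1.13565874e+00]
t: 2.7
ee_pos: [424.2, 100.9, 301.4]
ee_rot: [1.0, -0.002, 0.0, 0.0]
ft_force: [1.1, -0.0, -0.6]
grip_width: 1.003
grip_force: 0.0
2.7 [424.19404238 100.87885876 301.43621014] [ 9.99998357e-01 -1.77245233e-03  9.76830576e-05  3.66693934e-04] [ 1.03862775e-01 -1.71346234e-01  1.48206822e+00 -7.75970897e-04
  1.83075364e+00  1.67800451e+00]
```

View pics/w1.png

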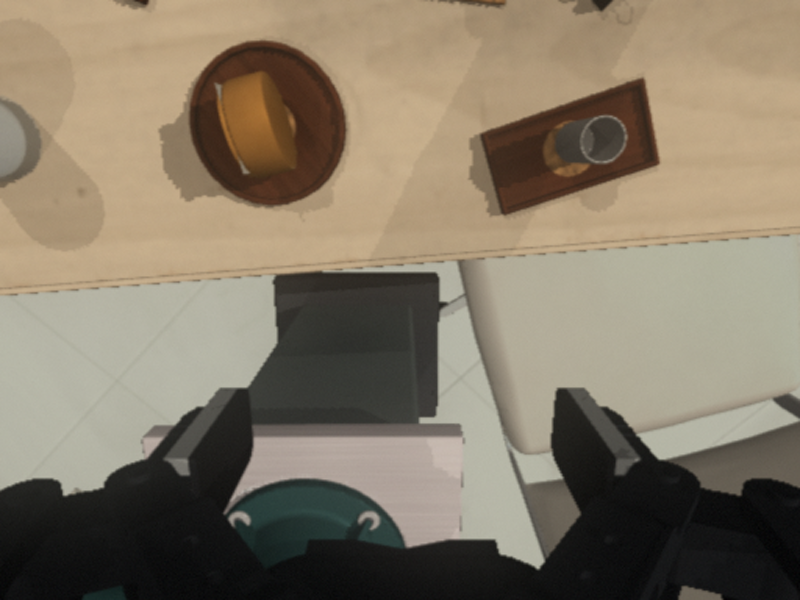

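View pics/w2.png

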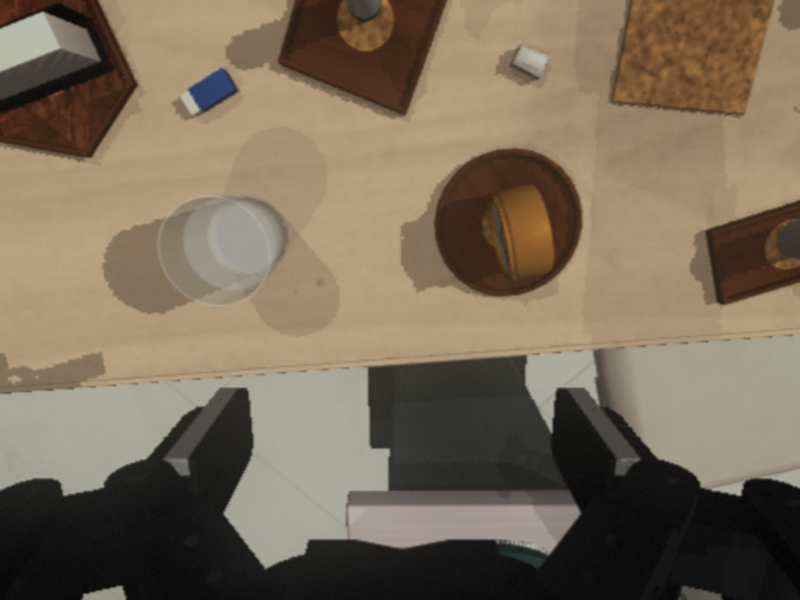

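```bash
python3 - <<'E'
from h import *
o,d=pickle.load(open("v0.pkl","rb"));T=d["top"]
W=[pickle.load(open(f"w{i}.pkl","rb")) for i in(1,2)]
def r(i,p): o,c=W[i-1];return ray(c,n(p),(o["ee_pos"],o["ee_rot"]))
def rt(p): return ray(T,((p[0]+.5)/4-.5+240,(p[1]+.5)/4-.5+135))
print("round", atz(r(1,(268,123)),10).round(1),atz(r(2,(509,222)),10).round(1),tri(r(1,(268,123)),r(2,(509,222)),rt((148,363))))
p=np.array([atz(r(1,x),10)[:2] for x in [(482,134),(641,79),(659,160),(502,214)]]);print("long",p.mean(0).round(1),np.diff(p,axis=0).round())
print("cup",atz(r(1,(604,139)),67).round(1),tri(r(1,(604,139)),rt((545,362))))
for k,i,a,b in [("front",1,(219,83),(248,173)),("back",1,(262,72),(297,165)),("front",2,(492,193),(512,279)),("back",2,(540,184),(553,272))]:
    A,B=atz(r(i,a),40),atz(r(i,b),40);print(k,i,A.round(),B.round(),np.degrees(np.arctan2(*(A-B)[1::-1])).round())
for a,b in [((120,310),(140,410)),((162,300),(190,402))]:
    A,B=atz(rt(a),40),atz(rt(b),40);print("top",A.round(),B.round(),np.degrees(np.arctan2(*(A-B)[1::-1])).round())
for nm,i,x0,y0 in(("c1",1,100,20),("c2",2,270,80)):
    c=W[i-1][1]["pixels"]
a=cv2.resize(W[0][1]["pixels"][15:140,115:230],(368,400),interpolation=cv2.INTER_CUBIC)
b=cv2.resize(W[1][1]["pixels"][85:200,270:380],(383,400),interpolation=cv2.INTER_CUBIC)
cv2.imwrite("pics/clk.png",np.hstack([a,b])[:,:,::-1])
E
```

```text
round [440.4   7.8  10. ] [441.4   9.1  10. ] (array([440.03062843,   9.18647311,   3.85841761]), [0.7452096632506521, 1.481138066949622, 1.8504688513835421])
long [ 421.  -236.7] [[  41. -123.]
 [ -61.  -23.]
 [ -44.  126.]]
cup [ 426.1 -241.9   67. ] (array([ 425.57507361, -238.14193751,   76.16909966]), [0.3935424936040787, 0.3935424936042002])
front 1 [466.  34.  40.] [402.  18.  40.] 14.0
back 1 [474.   2.  40.] [408. -20.  40.] 18.0
front 2 [467.  30.  40.] [399.  10.  40.] 16.0
back 2 [474.  -7.  40.] [405. -23.  40.] 13.0
top [469.  30.  40.] [402.  18.  40.] 10.0
top [475.   2.  40.] [407. -15.  40.] 14.0
```

View pics/clk.png

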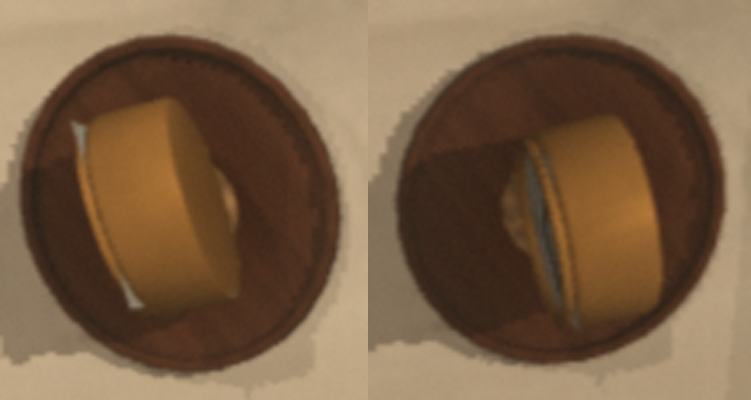

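Estimates agree across views within about 2–3 mm: cup (426.5,-242), clock about (438,9.5) with its face line at 15°, round tray (440,9), long tray (420.5,-236). The clock is mid-tray with its dial facing +y. First, the cup goes to the mat.

```bash

python3 -m jog '{"delta_pos":[[0,0.5,0.2],[0,1,0.4],[0,1,0.4]],"roll":[0,0,0]}' >/dev/null
python3 -m jog '{"delta_pos":[[0,0.5,0.2],[0,1,0.4],[0,1,0.4]],"roll":[0,0,0]}' >/dev/null
python3 -m jog '{"delta_pos":[[0,0.5,0.2],[0,1,0.4],[0,1,0.4]],"roll":[0,0,0]}' >/dev/null
python3 -m jog '{"delta_pos":[[0,0.4,0.2],[0.02,0.44,0.5],[0.02,0.44,0.5],[0.02,0.44,0.5],[0.02,0.44,0.5]],"roll":[0,0,0,0,0]}' 
python3 w.py w3
```

```text
t: 4.15
ee_pos: [427.1, -240.8, 133.5]
ee_rot: [1.0, 0.0, 0.001, 0.001]
ft_force: [-0.4, -0.6, 0.2]
grip_width: 0.995
grip_force: 0.0
4.15 [ 427.14609643 -240.80827748  133.53504585] [9.99998520e-01 4.07328469e-04 1.46498495e-03 8.04490217e-04] [-6.29316109e-01 -7.40659623e-03  1.66419633e+00  4.26859642e-04
  1.48148739e+00  9.40628193e-01]
```

View pics/w3.png

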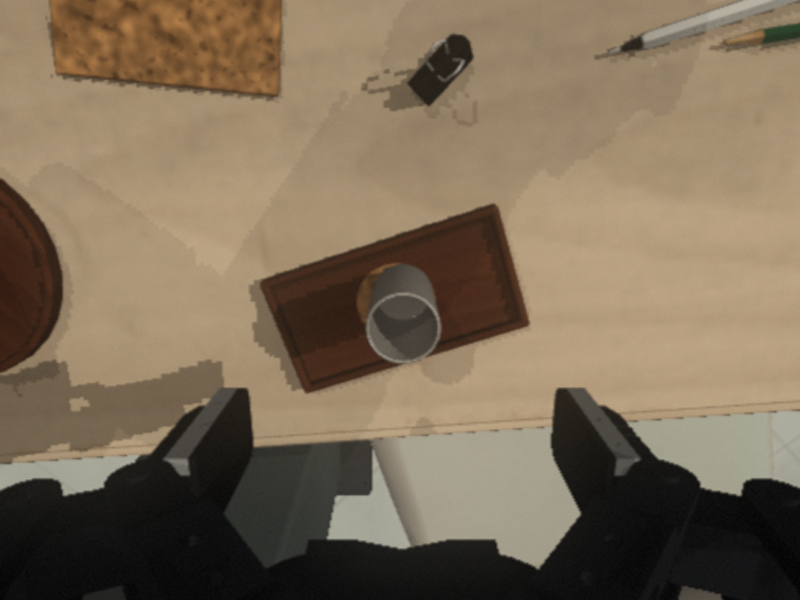

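The cup's rim is at (404,327), centred between the fingers (about 401), and the tray corners are clear. Checking the numbers before going down.

```bash
python3 - <<'E'
from h import *
o,c=pickle.load(open("w3.pkl","rb"));o1,c1=pickle.load(open("w1.pkl","rb"))
r=lambda p:ray(c,n(p),(o["ee_pos"],o["ee_rot"]))
print(atz(r((404,327)),67),tri(r((404,327)),ray(c1,n((604,139)),(o1["ee_pos"],o1["ee_rot"]))))
p=np.array([atz(r(x),10)[:2] for x in [(262,282),(495,206),(528,323),(306,391)]]);print(p.mean(0),np.degrees(np.arctan2(*(p[1]-p[0])[::-1])),np.degrees(np.arctan2(*(p[2]-p[3])[::-1])))
E
```

```text
[ 426.74343341 -242.64912573   67.        ] (array([ 426.15342246, -242.6478982 ,   65.19405045]), [0.018462959550722708, 0.018462959550695938])
[ 421.3929548  -238.65712921] -71.77153758710368 -71.65533182268916
```

```bash

python3 -m jog '{"delta_pos":[[0,0.01,0.4],[0,0.01,0.8],[0,0.01,0.9],[0,0.01,0.9]],"roll":[0,0,0,0]}' >/dev/null
python3 -m jog '{"delta_pos":[[0,0,0.1],[0,0,0.2],[0,0,0.2]],"roll":[0,0,0]}' 
python3 -m jog '{"delta_pos":[[0,0,0],[0,0,0],[0,0,0],[0,0,0],[0,0,0],[0,0,0],[0,0,0],[0,0,0]],"roll":[0,0,0,0,0,0,0,0]}' 1 35
```

```text
t: 4.9
ee_pos: [425.9, -242.1, 20.9]
ee_rot: [1.0, -0.0, -0.0, -0.0]
ft_force: [-0.2, -0.2, -0.6]
grip_width: 1.002
grip_force: 0.0
t: 5.7
ee_pos: [426.5, -242.5, 21.9]
ee_rot: [1.0, -0.0, 0.0, 0.0]
ft_force: [-0.9, -0.3, 3.9]
grip_width: 0.375
grip_force: 35.1
```

```bash

python3 -m jog '{"delta_pos":[[0,0,-0.3],[0,0,-0.7],[0,0,-1],[0,0,-1]],"roll":[0,0,0,0]}' 
python3 - <<'E'
from h import *
o,d=pickle.load(open("v0.pkl","rb"))
print(tri(ray(d["top"],n((281,152))),ray(d["scene"],n((197,284)))))
E
```

```text
t: 6.1
ee_pos: [428.4, -244.0, 126.0]
ee_rot: [1.0, -0.0, 0.004, 0.003]
ft_force: [1.0, -1.0, 0.7]
grip_width: 0.374
grip_force: 35.1
(array([788.28146041, 272.44252796,  68.67806152]), [1.8136480928076362, 1.8136480928076653])
```

```bash

python3 -m jog '{"delta_pos":[[0.2,-0.15,0],[0.5,-0.36,0],[0.8,-0.57,0]],"roll":[0,0,0]}' >/dev/null
python3 -m jog '{"delta_pos":[[0.3,-0.2,0],[0.6,-0.45,0],[0.8,-0.58,0],[0.8,-0.58,0.3],[0.8,-0.58,0.6],[0.8,-0.58,0.9],[0.8,-0.58,0.97],[0.8,-0.58,0.97]],"roll":[0,0,0,0,0,0,0,0]}' 
python3 -m jog '{"delta_pos":[[0,0,0.03],[0,0,0.03]],"roll":[0,0]}'
```

```text
t: 7.2
ee_pos: [584.3, -126.7, 22.0]
ee_rot: [1.0, -0.0, -0.002, -0.001]
ft_force: [-0.5, 0.1, -0.6]
grip_width: 0.377
grip_force: 35.0
t: 7.4
ee_pos: [585.7, -127.2, 21.2]
ee_rot: [1.0, -0.0, -0.001, -0.0]
ft_force: [-2.1, 0.3, 2.5]
grip_width: 0.375
grip_force: 35.3
```

```bash

python3 -m jog '{"delta_pos":[[0,0,0],[0,0,0],[0,0,0],[0,0,-0.2],[0,0,-0.5],[0,0,-1],[0,0,-1]],"roll":[0,0,0,0,0,0,0]}' -1
python3 -m jog '{"delta_pos":[[0,0,-0.4],[0,-0.3,-0.8],[0,-0.7,-0.8],[0,-1,-0.8],[0,-1,-0.8],[0,-1,-0.8]],"roll":[-0.19,-0.38,-0.57,-0.76,-0.95,-1]}'
python3 -m jog '{"delta_pos":[[0.25,-0.25,0],[0.5,-0.5,0],[0.75,-0.75,0],[1,-1,0],[1,-1,0],[1,-1,0]],"roll":[-0.19,-0.38,-0.57,-0.76,-0.95,-1]}'
python3 -m jog '{"delta_pos":[[0.4,0,0],[0.8,0,0],[1,0,0]],"roll":[-0.19,-0.38,-0.51]}' > /dev/null
python3 -m jog '{"delta_pos":[[0.4,0.15,0],[0.8,0.3,0],[1,0.4,0],[1,0.4,0]],"roll":[0,0,0,0]}' 
python3 -m jog '{"delta_pos":[[0.4,0.05,0],[0.5,0.1,0],[0.5,0.1,0],[0.5,0.1,0]],"roll":[0,0,0,0]}' 
python3 w.py w4
```

```text
t: 8.1
ee_pos: [590.7, -128.7, 130.3]
ee_rot: [1.0, -0.0, 0.008, 0.002]
ft_force: [1.0, 0.0, 1.0]
grip_width: 1.003
grip_force: 0.0
t: 8.7
ee_pos: [586.3, -26.1, 201.5]
ee_rot: [0.923, 0.385, 0.0, 0.0]
ft_force: [-0.2, -0.3, -0.8]
grip_width: 0.998
grip_force: 0.0
t: 9.3
ee_pos: [586.2, 115.6, 201.2]
ee_rot: [0.705, 0.709, 0.0, 0.0]
ft_force: [-0.6, 0.2, 0.4]
grip_width: 1.001
grip_force: 0.0
t: 10.0
ee_pos: [583.5, 325.2, 200.5]
ee_rot: [0.551, 0.835, 0.0, -0.0]
ft_force: [0.2, -0.5, 1.2]
grip_width: 1.0
grip_force: 0.0
t: 10.4
ee_pos: [574.3, 370.5, 201.1]
ee_rot: [0.553, 0.833, -0.001, 0.0]
ft_force: [-0.1, -0.3, 0.2]
grip_width: 0.996
grip_force: 0.0
10.4 [574.29441338 370.53492931 201.09973948] [ 5.52768596e-01  8.33334509e-01 -5.08775067e-04  4.65379765e-04] [ 4.90705101e-01  3.95766477e-01  1.05670195e+00 -1.31137970e-03
  1.68957817e+00  9.11197836e-02]
```

View pics/w4.png

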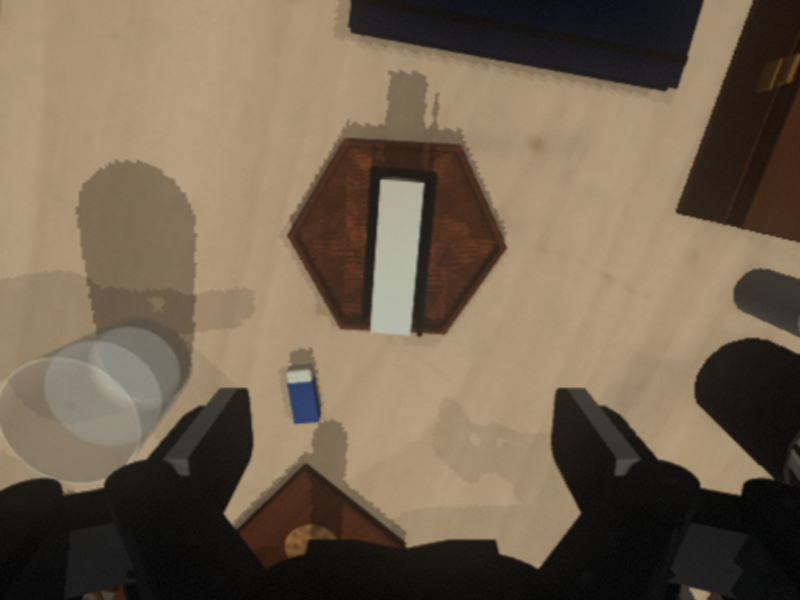

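The card top is a white quad (381,179)-(426,180)-(411,334)-(371,331). The hex vertices run from (345,139) to (289,236).

```bash
cat > m.py <<'E'
from h import *
def W(nm):
    o,c=pickle.load(open(nm+".pkl","rb"));return lambda p:ray(c,n(p),(o["ee_pos"],o["ee_rot"]))
def poly(r,L,z):
    p=np.array([atz(r(x),z)[:2] for x in L]);e=np.diff(np.vstack([p,p[:1]]),axis=0)
    print(p.mean(0).round(1),np.hypot(*e.T).round(1),np.degrees(np.arctan2(e[:,1],e[:,0])).round(1))
E
python3 - <<'E'
from m import *
r=W("w4");print("card");poly(r,[(381,179),(426,180),(411,334),(371,331)],58)
print("hex");poly(r,[(345,139),(461,145),(506,245),(443,333),(340,328),(289,236)],10)
o,d=pickle.load(open("v0.pkl","rb"));T=d["top"]
rt=lambda u,v:ray(T,((u+.5)/4-.5+105,(v+.5)/4-.5+135))
for a,b in[((381,179),(60,180)),((426,180),(0,0)),((411,334),(190,130))]:
  if b!=(0,0):print(tri(r(a),rt(*b)))
E
```

```text
card
[565.5 382.5] [24.5 89.3 23.8 87.8] [  21.7  -72.  -161.6  108.5]
hex
[564.2 385. ] [72.5 70.5 73.4 71.4 71.  71.9] [  20.2  -40.3 -100.2 -160.   139.1   80.4]
(array([544.75124737, 418.71648904,  90.71946447]), [4.9035459525668434, 4.903545952566791])
(array([591.73213757, 342.61328612,  53.48054686]), [0.4205775054356163, 0.42057750543549605])
```

Measured card top 24x88.5 mm at z 58, which matches the given size. Centre (565.5,382.5), long axis at 108.3°, almost parallel to the long tray. I'll grip the cards above the back wall.

```bash

python3 -m jog '{"delta_pos":[[0.1,-0.03,0.4],[0.145,-0.034,0.8],[0.145,-0.034,0.8],[0.145,-0.034,0.8]],"roll":[0.1,0.11,0.11,0.11]}'
python3 -m jog '{"delta_pos":[[0,0,0.4],[0,0,0.7],[0,0,0.77],[0,0,0.77],[0,0,0.77]],"roll":[0,0,0,0,0]}'
```

```text
t: 10.85
ee_pos: [565.2, 382.3, 120.8]
ee_rot: [0.588, 0.809, -0.001, -0.0]
ft_force: [1.0, -0.7, 0.6]
grip_width: 0.997
grip_force: 0.0
t: 11.35
ee_pos: [567.1, 384.5, 47.9]
ee_rot: [0.588, 0.809, 0.002, 0.001]
ft_force: [-0.1, -0.4, 0.5]
grip_width: 0.997
grip_force: 0.0
```

```bash

python3 -m jog '{"delta_pos":[[0,0,0]],"roll":[0]}'
```

```text
t: 11.45
ee_pos: [567.0, 384.6, 47.9]
ee_rot: [0.588, 0.809, 0.003, 0.001]
ft_force: [0.6, 1.0, 0.0]
grip_width: 1.0
grip_force: 0.0
```

```bash

python3 -m jog '{"delta_pos":[[-0.01,-0.02,0.04],[-0.01,-0.02,0.04],[-0.01,-0.02,0.04]],"roll":[0,0,0]}'
python3 -m jog '{"delta_pos":[[0,0,0],[0,0,0],[0,0,0],[0,0,0],[0,0,0],[0,0,0],[0,0,0],[0,0,0],[0,0,0]],"roll":[0,0,0,0,0,0,0,0,0]}' 1 60
```

```text
t: 11.75
ee_pos: [563.4, 382.1, 40.4]
ee_rot: [0.588, 0.809, -0.0, 0.0]
ft_force: [-0.8, -0.2, -0.3]
grip_width: 0.999
grip_force: 0.0
t: 12.65
ee_pos: [563.8, 382.4, 41.1]
ee_rot: [0.588, 0.809, 0.001, 0.0]
ft_force: [-0.9, -0.3, 6.0]
grip_width: 0.345
grip_force: 60.6
```

The opening reads about 29–30 mm, not 24, so a tip sits on the back wall. I'll regrip 5 mm higher.

```bash

python3 -m jog '{"delta_pos":[[0,0,0],[0,0,0],[0,0,0],[0,0,0],[0.01,0.01,-0.06],[0.01,0.01,-0.06],[0.01,0.01,-0.06]],"roll":[0,0,0,0,0,0,0]}' -1
python3 -m jog '{"delta_pos":[[0,0,0],[0,0,0],[0,0,0],[0,0,0],[0,0,0],[0,0,0],[0,0,0],[0,0,0],[0,0,0]],"roll":[0,0,0,0,0,0,0,0,0]}' 1 60
```

```text
t: 13.35
ee_pos: [564.5, 383.7, 46.9]
ee_rot: [0.588, 0.809, 0.001, 0.0]
ft_force: [-0.8, 0.0, 0.9]
grip_width: 1.007
grip_force: 0.0
t: 14.25
ee_pos: [564.0, 383.4, 46.3]
ee_rot: [0.588, 0.809, -0.0, -0.0]
ft_force: [-1.1, -1.4, 1.1]
grip_width: 0.262
grip_force: 60.1
```

```bash

python3 -m jog '{"delta_pos":[[0,0,-0.2],[0,0,-0.5],[0,0,-0.8],[0,0,-0.8]],"roll":[0,0,0,0]}'
python3 -m jog '{"delta_pos":[[0,0,-0.3],[0,0,-0.6],[0,0,-0.8],[0,0,-0.8]],"roll":[0,0,0,0]}'
python3 -m jog '{"delta_pos":[[-0.3,-0.18,0],[-0.6,-0.36,0],[-0.91,-0.55,0]],"roll":[0,0,0]}' >/dev/null
python3 -m jog '{"delta_pos":[[-0.3,-0.18,0],[-0.6,-0.36,0],[-0.91,-0.55,0]],"roll":[0,0,0]}' >/dev/null
python3 -m jog '{"delta_pos":[[-0.3,-0.18,0],[-0.6,-0.36,0],[-0.91,-0.55,0]],"roll":[0,0,0]}' >/dev/null
python3 -m jog '{"delta_pos":[[-0.3,-0.18,0],[-0.6,-0.36,0],[-0.91,-0.55,0]],"roll":[0,0,0]}' >/dev/null
python3 -m jog '{"delta_pos":[[-0.3,-0.18,0],[-0.6,-0.36,0],[-0.91,-0.55,0]],"roll":[0,0,0]}' >/dev/null
python3 -m jog '{"delta_pos":[[-0.3,-0.18,0],[-0.6,-0.36,0],[-0.9,-0.53,0],[-0.9,-0.53,0],[-0.9,-0.53,0],[-0.9,-0.53,0],[-0.9,-0.53,0]],"roll":[0,0,0,0,0,0,0]}'
python3 w.py w5
```

```text
t: 14.65
ee_pos: [567.0, 385.0, 132.5]
ee_rot: [0.588, 0.809, 0.005, 0.002]
ft_force: [0.2, 1.1, -0.2]
grip_width: 0.261
grip_force: 59.9
t: 15.05
ee_pos: [565.5, 384.2, 209.5]
ee_rot: [0.588, 0.809, 0.003, 0.001]
ft_force: [-0.8, 0.8, -0.7]
grip_width: 0.265
grip_force: 59.9
t: 17.25
ee_pos: [420.5, -235.0, 205.7]
ee_rot: [0.587, 0.809, 0.0, -0.0]
ft_force: [-1.1, -0.6, -0.6]
grip_width: 0.261
grip_force: 59.8
17.25 [ 420.48978073 -235.01672773  205.69827421] [ 5.87244105e-01  8.09409754e-01  1.13452206e-04 -4.45895191e-04] [-6.27583813e-01 -5.86424177e-02  1.56900556e+00  2.27390748e-04
  1.63212129e+00 -9.43066554e-01]
```

View pics/w5.png

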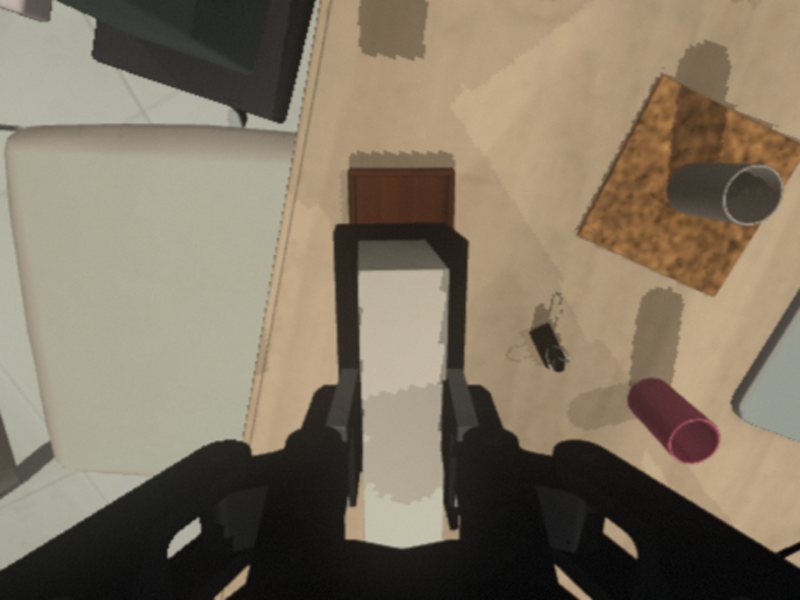

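The holder hangs square over the long tray (holder columns 334–467, tray 349–455), and the cup stands on the mat. Checking the along-tray offset from the tray's visible end.

```bash
python3 - <<'E'
from m import *
r=W("w5");A,B=atz(r((349,169)),10),atz(r((454,168)),10);u=np.array([-.311,.950])
m=((A+B)/2)[:2];print(A,B,m-67*u)
z=205.7-46.3+4;C,D=atz(r((337,226)),z+40),atz(r((465,240)),z+40);print("holder end (rim z+40?)",C,D,(C+D)[:2]/2-50*u)
C=atz(r((358,240)),z+54)[:2];D=atz(r((436,240)),z+54)[:2];print("cards",(C+D)/2-44*u)
E
```

```text
[ 367.89324073 -185.67835464   10.        ] [ 431.75828902 -164.06572782   10.        ] [ 420.66276488 -238.52204123]
holder end (rim z+40?) [ 386.22249516 -191.9761854   203.4       ] [ 422.01279067 -184.4191168   203.4       ] [ 419.66764291 -235.6976511 ]
cards [ 416.70880216 -230.15585551]
```

```bash
python3 - <<'E'
from m import *
r=W("w5");u=np.array([-.311,.950]);z=205.7-46.3+4
C=atz(r((359,269)),z+54)[:2];D=atz(r((447,269)),z+54)[:2];print("cards",(C+D)/2-44*u)
E
```

```text
cards [ 420.5578806 -236.9113449]
```

```bash

python3 -m jog '{"delta_pos":[[-0.005,0,0.4],[-0.01,0,0.8],[-0.01,0,0.8]],"roll":[0,0,0]}'
python3 -m jog '{"delta_pos":[[0,0,0.3],[0,0,0.6],[0,0,0.75],[0,0,0.75],[0,0,0.75]],"roll":[0,0,0,0,0]}'
python3 -m jog '{"delta_pos":[[0,0,0.02],[0,0,0.03],[0,0,0.04],[0,0,0.04]],"roll":[0,0,0,0]}'
```

```text
t: 17.6
ee_pos: [417.0, -233.5, 119.9]
ee_rot: [0.587, 0.809, 0.0, -0.007]
ft_force: [-1.2, 0.8, -1.5]
grip_width: 0.267
grip_force: 59.8
t: 18.1
ee_pos: [421.9, -237.6, 53.3]
ee_rot: [0.588, 0.809, -0.0, 0.001]
ft_force: [-0.5, 0.6, -0.9]
grip_width: 0.263
grip_force: 59.8
t: 18.5
ee_pos: [420.8, -237.2, 47.7]
ee_rot: [0.588, 0.809, -0.0, 0.0]
ft_force: [-0.4, 0.7, -1.2]
grip_width: 0.262
grip_force: 59.8
```

```bash

python3 -m jog '{"delta_pos":[[0,0,0.02],[0,0,0.02]],"roll":[0,0]}'
python3 -m jog '{"delta_pos":[[0,0,0],[0,0,0],[0,0,0],[0,0,0],[0,0,-0.1],[0,0,-0.4],[0,0,-0.8],[0,0,-0.8]],"roll":[0,0,0,0,0,0,0,0]}' -1
python3 -m jog '{"delta_pos":[[0,0,-0.4],[0,0,-0.8],[0,0,-0.8]],"roll":[0,0,0]}'
python3 w.py w6
python3 -m jog '{"delta_pos":[[0.3,0.3,0],[0.6,0.6,0],[0.96,0.98,0]],"roll":[0,0,0]}' >/dev/null
python3 -m jog '{"delta_pos":[[0.3,0.3,0],[0.6,0.6,0],[0.96,0.98,0]],"roll":[0,0,0]}' >/dev/null
python3 -m jog '{"delta_pos":[[0.3,0.3,0],[0.6,0.6,0],[0.96,0.98,0],[0.96,0.98,0],[0.96,0.98,0],[0.96,0.98,0],[0.96,0.98,0]],"roll":[0,0,0,0,0,0,0]}'
python3 w.py w7; python3 -c "
import cv2,numpy as np
a=cv2.imread('pics/w6.png')[::2,::2];b=cv2.imread('pics/w7.png')
cv2.imwrite('pics/w67.png',np.hstack([cv2.resize(a[:,50:350],(300,300)),cv2.resize(b,(500,375))[:300]]))"
```

```text
t: 18.7
ee_pos: [421.0, -237.4, 46.2]
ee_rot: [0.588, 0.809, -0.0, 0.001]
ft_force: [-1.2, 1.5, 3.2]
grip_width: 0.266
grip_force: 60.3
t: 19.5
ee_pos: [424.1, -239.6, 132.6]
ee_rot: [0.588, 0.809, -0.0, 0.007]
ft_force: [0.4, 0.1, 0.5]
grip_width: 1.002
grip_force: 0.0
t: 19.8
ee_pos: [423.3, -239.0, 212.6]
ee_rot: [0.588, 0.809, -0.0, 0.007]
ft_force: [0.5, -0.2, 0.9]
grip_width: 1.003
grip_force: 0.0
19.8 [ 423.32105201 -238.99649757  212.64183903] [ 5.87885806e-01  8.08915708e-01 -2.63964780e-05  6.75696069e-03] [-6.30643704e-01 -6.11961109e-02  1.55774413e+00 -2.33170477e-05
  1.63153053e+00 -9.44522767e-01]
t: 21.15
ee_pos: [608.7, 122.0, 205.3]
ee_rot: [0.589, 0.808, -0.0, -0.0]
ft_force: [-0.4, -0.3, 0.1]
grip_width: 0.998
grip_force: 0.0
21.15 [608.6827638  122.02277346 205.25884788] [ 5.88677467e-01  8.08367957e-01 -2.92521725e-04 -1.29294372e-05] [ 1.06765852e-01  2.51537145e-01  1.23328605e+00 -4.17731220e-04
  1.65718145e+00 -2.05222745e-01]
```

View pics/w67.png

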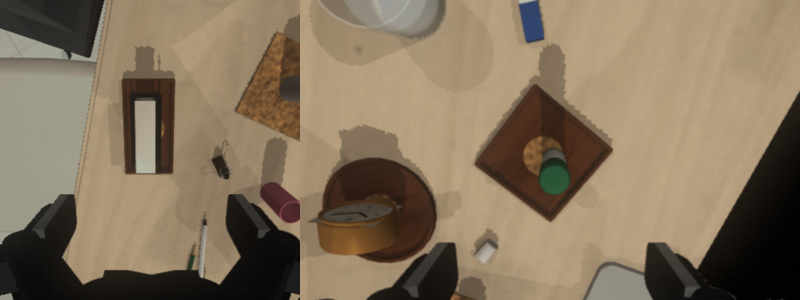

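```bash
python3 - <<'E'
from m import *
r=W("w6");print("cards");poly(r,[(368,194),(410,194),(412,346),(370,346)],58)
print("long");poly(r,[(347,159),(445,159),(447,346),(351,347)],10)
r=W("w7");print("square");poly(r,[(376,136),(499,243),(405,354),(280,261)],10)
o,d=pickle.load(open("v0.pkl","rb"));T=d["top"]
rt=lambda u,v:ray(T,((u+.5)/4-.5+105,(v+.5)/4-.5+135))
print("glue",atz(r((408,289)),95),atz(rt(505,82),95),tri(r((408,289)),rt(505,82)))
img=pickle.load(open("w6.pkl","rb"))[1]["pixels"][90:240,190:310]
b=pickle.load(open("w7.pkl","rb"))[1]["pixels"][80:240,170:330]
cv2.imwrite("pics/z.png",np.hstack([cv2.resize(img,(384,480)),cv2.resize(b,(416,480))])[:,:,::-1])
E
```

```text
cards
[ 416.5 -239. ] [24.  92.9 26.2 92.8] [  18.   -70.9 -162.1  107.8]
long
[ 421.  -237.9] [ 63.7 130.4  69.6 130.9] [  18.1  -69.9 -161.5  107.6]
square
[597.7 128.3] [105.8 101.1 107.8 103.6] [ -21.9 -110.3  159.4   68.5]
glue [609.30838399 127.97487979  95.        ] [609.76435424 129.54262244  95.        ] (array([608.70129541, 129.14510695,  99.04742736]), [0.3007923131201576, 0.30079231312012705])
```

View pics/z.png

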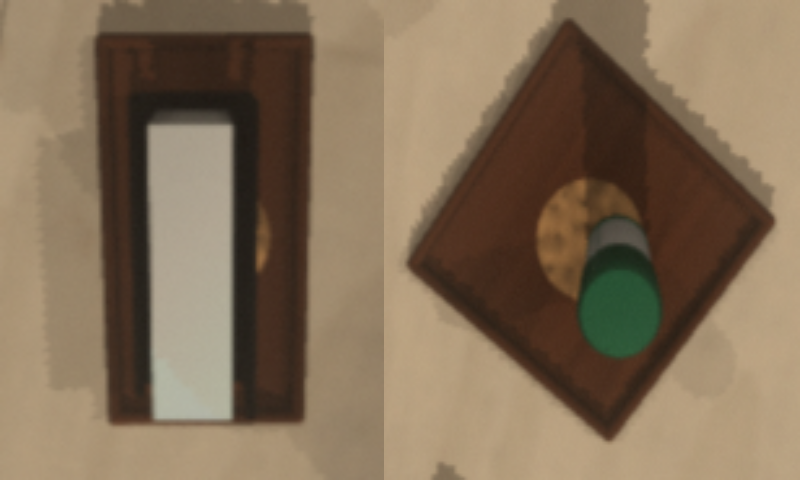

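Card holder: in the long tray about 4.5 mm off centre, parallel (within tolerance). The glue cap top is at (408,289), giving axis (609.5,128.7) and a height that matches 95. Gripping the cap.

```bash

python3 -m jog '{"delta_pos":[[0.06,0.03,0.3],[0.06,0.03,0.6],[0.06,0.03,0.7],[0.06,0.03,0.7]],"roll":[0,0,0,0]}'
python3 -m jog '{"delta_pos":[[0,0,0.3],[0,0,0.6],[0,0,0.72],[0,0,0.72],[0,0,0.72]],"roll":[0,0,0,0,0]}'
python3 -m jog '{"delta_pos":[[0,0,0],[0,0,0],[0,0,0],[0,0,0],[0,0,0],[0,0,0],[0,0,0],[0,0,0],[0,0,0]],"roll":[0,0,0,0,0,0,0,0,0]}' 1 40
```

```text
t: 21.6
ee_pos: [608.7, 129.1, 133.3]
ee_rot: [0.588, 0.809, -0.002, -0.002]
ft_force: [0.8, -0.5, 0.4]
grip_width: 1.002
grip_force: 0.0
t: 22.1
ee_pos: [611.4, 130.0, 65.3]
ee_rot: [0.588, 0.809, 0.001, 0.001]
ft_force: [0.3, 0.8, 0.7]
grip_width: 1.001
grip_force: 0.0
t: 23.0
ee_pos: [610.5, 130.1, 63.9]
ee_rot: [0.588, 0.809, 0.0, 0.0]
ft_force: [-0.3, -0.9, 3.7]
grip_width: 0.305
grip_force: 39.5
```

```bash

python3 -m jog '{"delta_pos":[[0,0,-0.2],[0,0,-0.5],[0,0,-0.8],[0,0,-0.8]],"roll":[0,0,0,0]}' >/dev/null
python3 -m jog '{"delta_pos":[[0.3,0.04,0],[0.6,0.08,0],[0.86,0.12,0]],"roll":[0,0,0]}' >/dev/null
python3 -m jog '{"delta_pos":[[0.3,0.04,0],[0.6,0.08,0],[0.86,0.12,0]],"roll":[0,0,0]}' >/dev/null
python3 -m jog '{"delta_pos":[[0.3,0.04,0],[0.6,0.08,0],[0.86,0.11,0],[0.86,0.11,0],[0.86,0.11,0],[0.86,0.11,0]],"roll":[0,0,0,0,0,0]}'
python3 -m jog '{"delta_pos":[[0,0,0.3],[0,0,0.6],[0,0,0.75],[0,0,0.75],[0,0,0.75]],"roll":[0,0,0,0,0]}'
```

```text
t: 24.6
ee_pos: [563.8, 385.2, 142.0]
ee_rot: [0.588, 0.809, -0.001, -0.0]
ft_force: [0.8, -0.4, -0.3]
grip_width: 0.304
grip_force: 39.4
t: 25.1
ee_pos: [564.4, 385.8, 68.8]
ee_rot: [0.588, 0.809, 0.0, 0.0]
ft_force: [0.1, 0.1, -0.3]
grip_width: 0.304
grip_force: 39.8
```

Now lower the last few millimetres until contact, release, and rise.

```bash

python3 -m jog '{"delta_pos":[[0,0,0.02],[0,0,0.04],[0,0,0.04],[0,0,0.04]],"roll":[0,0,0,0]}'
python3 -m jog '{"delta_pos":[[0,0,0.01],[0,0,0.01]],"roll":[0,0]}'
```

```text
t: 25.5
ee_pos: [564.0, 386.4, 64.6]
ee_rot: [0.588, 0.809, 0.0, 0.0]
ft_force: [0.4, 0.5, -0.2]
grip_width: 0.306
grip_force: 39.8
t: 25.7
ee_pos: [563.8, 386.3, 63.2]
ee_rot: [0.588, 0.809, -0.0, 0.0]
ft_force: [-0.3, -0.1, 0.2]
grip_width: 0.303
grip_force: 39.8
```

```bash

python3 -m jog '{"delta_pos":[[0,0,0.01],[0,0,0.01]],"roll":[0,0]}'
python3 -m jog '{"delta_pos":[[0,0,0],[0,0,0],[0,0,0],[0,0,0],[0,0,-0.1],[0,0,-0.4],[0,0,-0.8],[0,0,-0.8]],"roll":[0,0,0,0,0,0,0,0]}' -1 >/dev/null
python3 -m jog '{"delta_pos":[[0,0,-0.4],[0,0,-0.8],[0,0,-0.8],[0,0,-0.8]],"roll":[0,0,0,0]}'
python3 w.py w8
python3 -m jog '{"delta_pos":[[-0.15,-0.15,0],[-0.3,-0.3,0],[-0.5,-0.4,0],[-0.7,-0.6,0],[-0.82,-0.71,0],[-0.82,-0.71,0]],"roll":[0.19,0.38,0.57,0.76,0.95,1]}' >/dev/null
python3 -m jog '{"delta_pos":[[-0.2,0.01,0],[-0.4,0.02,0],[-0.6,0.03,0],[-0.8,0.04,0],[-0.98,0.05,0],[-0.98,0.05,0]],"roll":[0.19,0.38,0.57,0.76,0.95,1]}' 
python3 -m jog '{"delta_pos":[[-0.25,0.4,0],[-0.5,0.82,0],[-0.5,0.82,0]],"roll":[0.07,0.07,0.07]}' >/dev/null
python3 -m jog '{"delta_pos":[[-0.25,0.4,0],[-0.5,0.82,0],[-0.5,0.82,0],[-0.5,0.82,0],[-0.5,0.82,0]],"roll":[0,0,0,0,0]}'
python3 w.py w9; python3 -c "
import cv2,numpy as np
a=cv2.imread('pics/w8.png');b=cv2.imread('pics/w9.png')
cv2.imwrite('pics/w89.png',np.hstack([a[50:450,200:600],b[50:450,200:600]]))"
```

```text
t: 25.9
ee_pos: [563.8, 386.3, 63.0]
ee_rot: [0.588, 0.809, 0.0, 0.0]
ft_force: [-0.4, -0.8, 3.3]
grip_width: 0.306
grip_force: 40.2
t: 27.1
ee_pos: [564.6, 386.7, 225.2]
ee_rot: [0.588, 0.809, 0.002, 0.001]
ft_force: [-1.1, -0.4, -0.5]
grip_width: 1.001
grip_force: 0.0
27.1 [564.57248937 386.73259534 225.22657615] [0.58790378 0.80892666 0.00235605 0.00111391] [ 5.17827308e-01  3.90136178e-01  1.01683717e+00 -9.04718355e-05
  1.72940787e+00  2.03951498e-01]
t: 28.35
ee_pos: [480.0, 194.9, 220.3]
ee_rot: [0.988, 0.154, -0.002, 0.001]
ft_force: [0.7, 0.5, -0.2]
grip_width: 1.0
grip_force: 0.0
t: 29.15
ee_pos: [431.9, 12.3, 221.5]
ee_rot: [0.992, 0.13, -0.001, -0.001]
ft_force: [-0.7, 0.9, 0.2]
grip_width: 0.999
grip_force: 0.0
29.15 [431.88733274  12.3069721  221.47568848] [ 9.91573148e-01  1.29545316e-01 -6.52167324e-04 -5.27583180e-04] [-1.03438778e-01 -1.76289911e-01  1.64327425e+00  7.28997372e-04
  1.67612127e+00  1.20761271e+00]
```

View pics/w89.png

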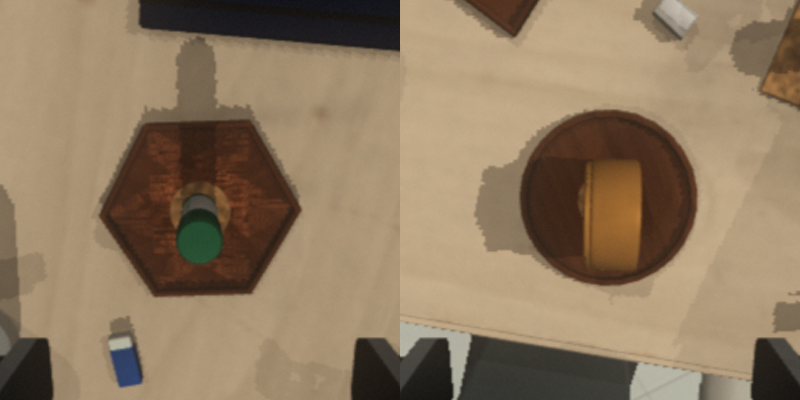

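Left: the glue is upright on the hex tray's cork, cap at (200,240). Right: the clock is square to the tool, front edge col 585, back col 640, rows 160–270. Now the midpoint between its faces.

```bash
python3 - <<'E'
from m import *
r=W("w9");o,_=pickle.load(open("w9.pkl","rb"));p0=o["ee_pos"];f=2*np.arctan2(o["ee_rot"][1],o["ee_rot"][0])
xt=np.array([np.cos(f),np.sin(f)]);yt=np.array([np.sin(f),-np.cos(f)]);print(np.degrees(f))
for nm,p,z in[("tray",(408,247),10),("front z76",(385,265),76),("back z76",(441,265),76),("front wide z40 t",(384,213),40),("b",(384,317),40),("back wide t",(441,210),40),("b",(440,318),40)]:
    X=atz(r(p),z);d=(X-p0)[:2];print(nm,X.round(1),"tool",(d@xt).round(1),(d@yt).round(1))
r8=W("w8");print("glue",atz(r8((400,290)),95),"hex");poly(r8,[(344,172),(449,171),(500,260),(451,343),(354,345),(300,264)],10)
E
```

```text
14.886642594667336
tray [442.   10.3  10. ] tool 9.2 4.6
front z76 [439.2  23.9  76. ] tool 10.1 -9.3
back z76 [447.6  -7.2  76. ] tool 10.1 22.9
front wide z40 t [463.8  32.1  40. ] tool 35.9 -11.0
b [397.3  15.   40. ] tool -32.8 -11.5
back wide t [474.9  -2.   40. ] tool 37.9 24.9
b [406.3 -21.3  40. ] tool -33.4 25.9
glue [563.63617317 386.36613644  95.        ] hex
[564.1 385.3] [71.4 72.3 71.3 72.6 71.9 71.8] [  18.6  -40.2  -99.8 -160.8  139.    80.4]
```

```bash

python3 -m jog '{"delta_pos":[[0.02,0.07,0.4],[0.02,0.07,0.8],[0.02,0.07,1],[0.02,0.07,1]],"roll":[0,0,0,0]}'
python3 -m jog '{"delta_pos":[[0,0,0.3],[0,0,0.7],[0,0,0.93],[0,0,0.93],[0,0,0.93],[0,0,0.93]],"roll":[0,0,0,0,0,0]}'
python3 -m jog '{"delta_pos":[[0,0,0],[0,0,0],[0,0,0],[0,0,0],[0,0,0],[0,0,0],[0,0,0],[0,0,0],[0,0,0]],"roll":[0,0,0,0,0,0,0,0,0]}' 1 60
```

```text
t: 29.6
ee_pos: [433.1, 6.8, 118.2]
ee_rot: [0.991, 0.13, -0.004, -0.001]
ft_force: [0.0, 0.3, 0.1]
grip_width: 1.002
grip_force: 0.0
t: 30.2
ee_pos: [437.9, 5.2, 31.9]
ee_rot: [0.992, 0.129, 0.002, 0.001]
ft_force: [0.3, -0.5, 0.7]
grip_width: 0.998
grip_force: 0.0
t: 31.1
ee_pos: [436.1, 5.0, 29.9]
ee_rot: [0.992, 0.129, 0.0, 0.0]
ft_force: [-1.1, -0.2, 5.2]
grip_width: 0.345
grip_force: 59.7
```

```bash

python3 -m jog '{"delta_pos":[[0,0,-0.2],[0,0,-0.5],[0,0,-0.8],[0,0,-0.8]],"roll":[0,0,0,0]}' >/dev/null
python3 -m jog '{"delta_pos":[[0.3,-0.12,0],[0.6,-0.25,0],[0.93,-0.38,0]],"roll":[0,0,0]}' >/dev/null
python3 -m jog '{"delta_pos":[[0.3,-0.12,0],[0.6,-0.25,0],[0.94,-0.38,0],[0.94,-0.38,0],[0.94,-0.38,0],[0.94,-0.38,0]],"roll":[0,0,0,0,0,0]}' 
python3 -m jog '{"delta_pos":[[0,0,0.3],[0,0,0.6],[0,0,0.75],[0,0,0.75],[0,0,0.75]],"roll":[0,0,0,0,0]}'
```

```text
t: 32.4
ee_pos: [595.5, 125.8, 107.2]
ee_rot: [0.992, 0.129, -0.002, 0.0]
ft_force: [1.2, -0.2, -1.3]
grip_width: 0.345
grip_force: 59.6
t: 32.9
ee_pos: [597.1, 126.0, 35.0]
ee_rot: [0.992, 0.129, 0.0, 0.0]
ft_force: [0.3, -0.2, -1.6]
grip_width: 0.345
grip_force: 60.0
```

```bash

python3 -m jog '{"delta_pos":[[0,0,0.02],[0,0,0.04],[0,0,0.04],[0,0,0.04]],"roll":[0,0,0,0]}'
python3 -m jog '{"delta_pos":[[0,0,0.01],[0,0,0.01]],"roll":[0,0]}'
```

```text
t: 33.3
ee_pos: [597.1, 126.4, 30.5]
ee_rot: [0.992, 0.129, 0.0, 0.0]
ft_force: [0.1, -0.1, -3.4]
grip_width: 0.344
grip_force: 60.0
t: 33.5
ee_pos: [597.3, 126.4, 29.8]
ee_rot: [0.992, 0.129, 0.0, 0.0]
ft_force: [-0.7, -0.0, -0.1]
grip_width: 0.341
grip_force: 60.3
```

```bash

python3 -m jog '{"delta_pos":[[0,0,0],[0,0,0],[0,0,0],[0,0,0],[0,0,-0.1],[0,0,-0.4],[0,0,-0.85],[0,0,-0.85]],"roll":[0,0,0,0,0,0,0,0]}' -1 >/dev/null
python3 -m jog '{"delta_pos":[[0,0,-0.4],[0,0,-0.85],[0,0,-0.85],[0,0,-0.85]],"roll":[0,0,0,0]}'
python3 w.py w10
python3 -m jog '{"delta_pos":[[-0.1,0.4,0],[-0.25,0.81,0],[-0.25,0.81,0]],"roll":[0,0,0]}' >/dev/null
python3 -m jog '{"delta_pos":[[-0.1,0.4,0],[-0.25,0.81,0],[-0.25,0.81,0]],"roll":[0,0,0]}' >/dev/null
python3 -m jog '{"delta_pos":[[-0.1,0.4,0],[-0.25,0.81,0],[-0.25,0.81,0],[-0.25,0.81,0],[-0.25,0.81,0],[-0.25,0.81,0]],"roll":[0,0,0,0,0,0]}'
python3 w.py w11; python3 -c "
import cv2,numpy as np
a=cv2.imread('pics/w10.png');b=cv2.imread('pics/w11.png')
cv2.imwrite('pics/w1011.png',np.hstack([a[50:450,200:600],b[50:450,200:600]]))"
```

```text
t: 34.7
ee_pos: [598.0, 126.5, 202.1]
ee_rot: [0.992, 0.129, 0.003, 0.0]
ft_force: [-0.4, 0.7, 0.7]
grip_width: 1.001
grip_force: 0.0
34.7 [598.00019499 126.50727846 202.1102742 ] [9.91635099e-01 1.29045969e-01 2.63869146e-03 7.43785335e-05] [ 1.15785575e-01  2.26849577e-01  1.26938897e+00 -7.70429846e-05
  1.64007518e+00  1.42776177e+00]
t: 35.95
ee_pos: [586.8, -126.0, 198.9]
ee_rot: [0.992, 0.13, -0.0, -0.0]
ft_force: [-0.3, 0.3, 0.4]
grip_width: 0.995
grip_force: 0.0
35.95 [ 586.75868773 -125.98770348  198.90189323] [ 9.91503246e-01  1.30081113e-01 -2.66230155e-04 -3.83217214e-04] [-3.06214768e-01  2.07393277e-01  1.29890457e+00  4.70331783e-04
  1.63610143e+00  1.00371046e+00]
```

View pics/w1011.png

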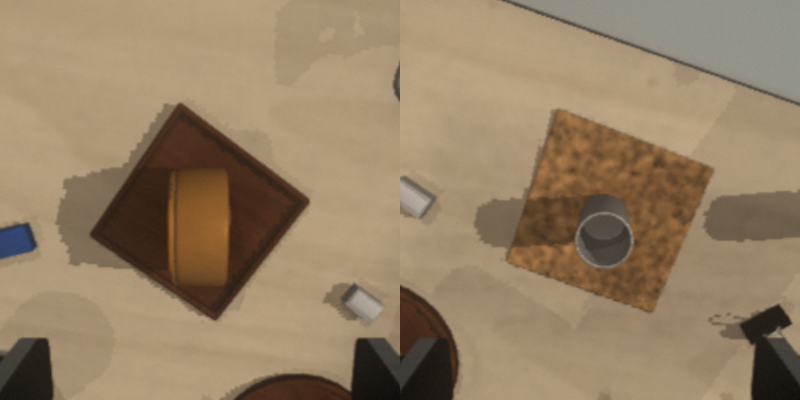

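Left: the clock is upright in the square tray (cols 170–229, rows 168–286). Right: the cup is upright on the mat with its rim at (604,240). Computing both.

```bash
python3 - <<'E'
from m import *
r=W("w10");print("square");poly(r,[(381,153),(509,250),(415,370),(290,284)],10)
c=np.mean([atz(r(p),40)[:2] for p in[(369,220),(369,333),(430,218),(430,335)]],0);print("clock mid",c,"origin ~",c-2*np.array([.257,-.966]))
r=W("w11");print("cup",atz(r((404,290)),67))
E
```

```text
square
[597.5 127.8] [104.5 105.8 105.6 105.4] [-111.3  159.2   68.5  -21.4]
clock mid [597.17331783 127.06514187] origin ~ [596.65931783 128.99714187]
cup [ 586.07567081 -127.88589377   67.        ]
```

```bash

python3 -m jog '{"delta_pos":[[-0.01,0.02,0.4],[-0.01,0.02,0.8],[-0.01,0.02,0.9],[-0.01,0.02,0.9]],"roll":[0,0,0,0]}' >/dev/null
python3 -m jog '{"delta_pos":[[0,0,0.3],[0,0,0.7],[0,0,0.87],[0,0,0.87],[0,0,0.87],[0,0,0.87]],"roll":[0,0,0,0,0,0]}'
python3 -m jog '{"delta_pos":[[0,0,0],[0,0,0],[0,0,0],[0,0,0],[0,0,0],[0,0,0],[0,0,0],[0,0,0],[0,0,0]],"roll":[0,0,0,0,0,0,0,0,0]}' 1 35
```

```text
t: 37.0
ee_pos: [588.6, -130.5, 25.8]
ee_rot: [0.992, 0.129, 0.003, 0.001]
ft_force: [0.9, -0.2, 0.7]
grip_width: 1.002
grip_force: 0.0
t: 37.9
ee_pos: [586.5, -129.9, 22.8]
ee_rot: [0.992, 0.129, 0.0, 0.0]
ft_force: [-1.1, 2.2, 6.0]
grip_width: 0.373
grip_force: 35.3
```

```bash

python3 -m jog '{"delta_pos":[[0,0,-0.2],[0,0,-0.5],[0,0,-0.8],[0,0,-0.8]],"roll":[0,0,0,0]}' >/dev/null
python3 -m jog '{"delta_pos":[[-0.18,-0.3,0],[-0.36,-0.6,0],[-0.53,-0.86,0]],"roll":[0,0,0]}' >/dev/null
python3 -m jog '{"delta_pos":[[-0.18,-0.3,0],[-0.36,-0.6,0],[-0.53,-0.86,0],[-0.53,-0.86,0],[-0.53,-0.86,0],[-0.53,-0.86,0]],"roll":[0,0,0,0,0,0]}' 
python3 -m jog '{"delta_pos":[[0,0,0.3],[0,0,0.6],[0,0,0.75],[0,0,0.75],[0,0,0.75]],"roll":[0,0,0,0,0]}'
python3 -m jog '{"delta_pos":[[0,0,0.02],[0,0,0.04],[0,0,0.04],[0,0,0.04]],"roll":[0,0,0,0]}'
```

```text
t: 39.2
ee_pos: [439.9, 8.7, 101.6]
ee_rot: [0.992, 0.129, -0.0, 0.0]
ft_force: [-0.4, -0.9, -0.6]
grip_width: 0.377
grip_force: 35.1
t: 39.7
ee_pos: [440.3, 8.6, 27.3]
ee_rot: [0.992, 0.129, -0.0, 0.0]
ft_force: [0.1, 0.8, 0.2]
grip_width: 0.373
grip_force: 35.0
t: 40.1
ee_pos: [439.9, 9.2, 23.6]
ee_rot: [0.992, 0.129, 0.0, 0.0]
ft_force: [0.9, 0.5, -1.7]
grip_width: 0.38
grip_force: 35.0
```

Lower the last millimetre, release, rise, and check everything.

```bash

python3 -m jog '{"delta_pos":[[0,0,0.015],[0,0,0.015]],"roll":[0,0]}'
python3 -m jog '{"delta_pos":[[0,0,0],[0,0,0],[0,0,0],[0,0,0],[0,0,-0.1],[0,0,-0.4],[0,0,-0.9],[0,0,-0.9]],"roll":[0,0,0,0,0,0,0,0]}' -1 >/dev/null
python3 -m jog '{"delta_pos":[[0,0,-0.4],[0,0,-0.9],[0,0,-0.9],[0,0,-0.9]],"roll":[0,0,0,0]}'
python3 w.py w12
python3 -m jog '{"delta_pos":[[-0.4,0,-0.3],[-0.8,0,-0.8],[-0.8,0,-0.9],[-0.8,0,-0.9],[-0.8,0,-0.9]],"roll":[0,0,0,0,0]}'
python3 - <<'E'
from cell import camera
import cv2,numpy as np
c=camera("top");t=cv2.resize(c["pixels"][135:260,105:400],(800,339),interpolation=cv2.INTER_CUBIC)[:,:,::-1]
w=cv2.imread("pics/w12.png")[150:410,200:600]
s=cv2.resize(camera("scene")["pixels"][120:300,110:386],(400,260),interpolation=cv2.INTER_CUBIC)[:,:,::-1]
cv2.imwrite("pics/fin.png",np.vstack([t,np.hstack([w,s])]))
E
```

```text
t: 40.3
ee_pos: [440.2, 9.2, 22.7]
ee_rot: [0.992, 0.129, 0.001, 0.0]
ft_force: [-1.6, 0.1, 3.7]
grip_width: 0.377
grip_force: 35.4
t: 41.5
ee_pos: [440.8, 9.1, 204.0]
ee_rot: [0.992, 0.129, 0.002, 0.001]
ft_force: [-0.7, 0.5, -0.7]
grip_width: 1.001
grip_force: 0.0
41.5 [440.75596592   9.12549823 203.98007423] [9.91635511e-01 1.29046838e-01 2.35556583e-03 6.14988353e-04] [-1.07977255e-01 -1.55972577e-01  1.66048283e+00 -8.77689635e-05
  1.63221414e+00  1.20399726e+00]
t: 42.05
ee_pos: [362.2, -11.2, 290.2]
ee_rot: [0.992, 0.129, -0.001, -0.0]
ft_force: [-0.3, -0.2, -1.2]
grip_width: 0.993
grip_force: 0.0
```

View pics/fin.png

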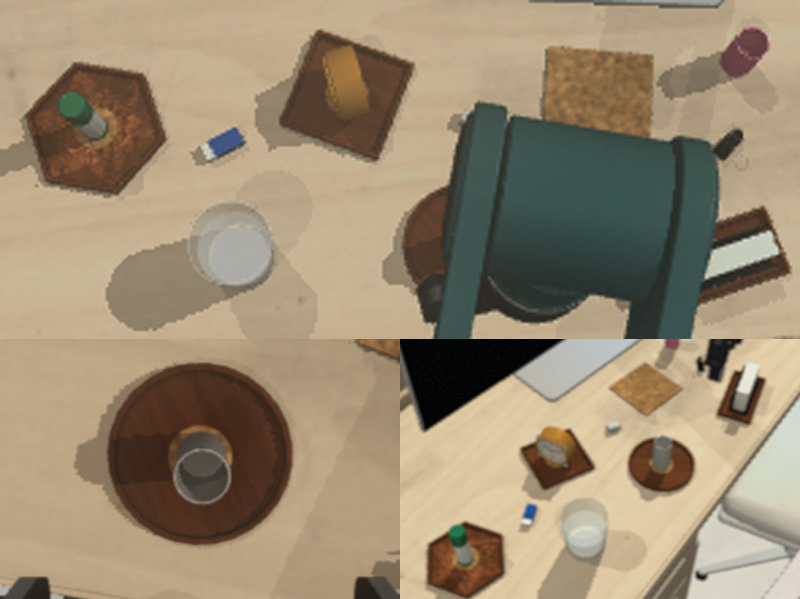

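The final picture shows all four upright in their own trays: glue on the hex cork (100,125), clock in the square (345,85), cup on the round tray's cork (200,455), holder lengthways in the long tray. The glass is untouched at (232,245) and the gripper is clear.

```bash
python3 -c "
from m import *
r=W('w12');print(atz(r((402,287)),67),atz(r((400,264)),10))
from cell import close_job;print(close_job())"
```

```text
[440.94905224   8.24489924  67.        ] [442.39658639   9.92388052  10.        ]
the job is handed in; nothing more can be done
None
```

All four things stand upright in their own trays, and I handed the job in at about 42 s of the 134 s allowed: cup, glue stick and clock measured within about 2 mm of centre, the card holder about 4.5 mm off, and the drinking glass was never touched.

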